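Hold neck stock in the bench hook for the saw

ROBOT

A 6-joint arm with a two-finger parallel gripper is mounted at the origin on the work surface. World frame = base frame: x ahead of the robot, y to its left, z up, the work surface at z = 0. Lengths are in m, angles in rad, forces in N, time in s.
With the tool pointing down it reaches from about 0.275 to 0.75 m from the base axis. Payload 10.2 kg.
Tool frame: the origin (TCP) lies at the centre of the arm's flange, where the gripper is bolted on; the fingertips stand 166 mm ahead of it and the grasp point (between the pads) lies 147 mm ahead of it; z points along the fingers, y is the line along which they close (so a half turn about z gives the same grasp; the last joint's range is limited). The gripper opens to 88 mm and grips with 3 to 60 N. Pads are 18 mm wide; open, the fingers measure 123 mm over their backs; the gripper's body (75 mm by 187 mm) begins 45 mm behind the grasp point.
Start: joints at [-1.376, 0.313, 1.498, -0, 1.331, -0.223], TCP at [0.213, -0.48, 0.405] pointing down, gripper open.
Joint ranges: [-2.94, 2.94], [-0.97, 2.17], [0.19, 2.56], [-1.23, 4.37], [0.02, 3.11], [-2.88, 2.88]. Speed limits (rad/s): [2.39, 2.39, 3.01, 3.14, 3.14, 3.14].

INTERFACE

Orientations are given as a rotation vector (axis times angle).
In Python, from plant import state, capture, camera_model, finish_job gives the robot as it stands. The module is installed in compiled form; this text tells all that it offers.
- The arm moves only by the shell command python3 -m handwheel 'ROWS'. ROWS is JSON, a list of rows, each a list of 7 numbers: the turn, a rotation vector about the tool's x, y, z in rad, then the shift along the tool's x, y, z in mm, then the closure, from 0 (fully open) to 1 (shut). In form: [[ax, ay, az, tx, ty, tz, gripper], ...]. A call has 1 to 8 rows; each row shifts and turns the commanded pose from where the row before left it, along the tool's axes as they then stand; what a row does not reach is not made up. A row lasts 1/12 s, in which the tool goes at most 41.7 mm and 7.16 degrees, less where a joint would pass 70% of its speed; a pose out of reach is approached as far as the arm can. A call is refused whole if a number of a shift passes 41.7 or a number of a turn 0.125, either way. A call with a gripper value outside its range is refused whole. The fingers move at their own pace and stop on an object; the grip force is fixed at half the most. Time passes only in rows, so rows that do not move let the fingers close. It gives the time, the measured TCP pose, the force, the opening and the grip force at its end, in the units of the state.
- state(): the state, without advancing time (a new reading comes with each control period).
- capture(name): name is "scene" or "top" or "wrist"; returns (picture, depth): 384x512x3 uint8, red, green, blue; 384x512 float32, m along the optical axis (not along the pixel's ray), 0 where there is no reading.
- camera_model(name): a dict with "mtx" (3x3 intrinsics, pixels), "R" (3x3) and "t" (3): a world point X has camera coordinates R X + t. Camera axes: x right, y down, z forward; pixel columns grow to the right and rows downward; lengths in m; the calibration is good to about 2 mm. A picture is of the moment at which its call begins: read the wrist's pose just before it. camera_model takes no time and is no camera call; for the wrist camera it gives the pose at the moment of the call.
- finish_job(): hands the job in; it is judged then, once.
The state is a dict: "time": time; "qpos": joint angles; "dq": joint speeds; "joint_efforts": joint torques, N m; "position": TCP position; "tcp_rot": TCP orientation; "force": force on the tool from outside, world axes, zero at the start; "torque": the same for the moment, N m; "width": finger opening in m; "grasp_force": force on a finger pad.
Only numpy, scipy, OpenCV 4.12 (cv2) and the standard library are available. Lean on these libraries where they do the work, as an engineer would, in place of code of your own. Each camera call takes 0.05 s, during which the arm holds its last target. There are 200 camera calls.

TASK

Get the long neck blank ready for me to saw: lay it flat on the bed of the bench hook, one long side tight along the fence and its end butted up to the stop block. Then, with the hand on the stop block's side of the saw slot and at least 4 cm clear of it, hold the blank there with one firm diagonal push (about 15 N), pressing it against the fence and down onto the bed together, and finish while still holding it like that, because I will saw it in your hold. Leave the plane, saw, square and sawn heel block where they are.

Things in the scene. Friction and masses are not known exactly. Their poses are not given: they have to be found in the camera images.
- hook: Bench hook (sawing board) fixed to the bench, 200 mm deep (x) by 300 mm long (y). Origin: centre of its underside on the bench top. Its x axis points across the bed to the fence (away from the robot at yaw 0), y along the fence towards the stop block's end, z up. The bed and the fence are rigid parts of it. Its place and yaw differ from run to run (yaw within about 15 degrees).
- bed: The hook's plywood bed, 200 x 300 x 18 mm; same origin and axes as hook. Its top is 18 mm above the bench; 170 mm of its depth (hook x from -100 to +70 mm) is open in front of the fence.
- fence: The hook's wooden fence along the bed's far edge; same origin and axes as hook. Upright face (towards the robot) at hook x = +70 mm, 30 mm thick, its top 25 mm above the bed (43 mm above the bench), running the whole 300 mm length (hook y from -150 to +150 mm) but for the saw slot.
- stop: Wooden stop block clamped over the fence: it stands 60 mm out from the fence over the bed, 28 mm wide along it, 38 mm high above the bed, with a brass thumbscrew behind the fence. It is rigid in a run, but set at a different place along the fence from run to run. Origin: the inner corner where bed top, fence face and stop face meet; axes as hook, so the blank belongs on its -x, -y side: a seated blank has its centre at (-25, -100, +14) mm from this corner.
- slot (a point): The 3 mm wide saw slot through the fence (hook y = -90 mm, 100 to 160 mm to the -y side of the stop's face); point at the top edge of the fence's face, axes as hook. A dark saw line on the bed runs on from it towards the robot; the saw will travel in this line.
- blank_center (a point): Centre of the loose neck blank, a plain planed bar of dark wood 200 mm long (its y axis), 50 mm wide (x), 28 mm high (z), about 0.11 to 0.23 kg; it may lie either way round. It starts flat on the bench to the left or the right of the bench hook, its length roughly pointing away from the robot. In the hook its far end overhangs past the saw slot, which is as intended.
- plane: Bystander: small metal block plane, 160 x 48 mm and 45 mm high, lying on the bench on the other side of the bench hook from the blank. Origin: centre of its underside, length along x.
- saw: Bystander: brass-backed saw lying flat at the far right of the bench, 330 mm long (x), about 100 mm wide, 18 mm high. Origin: underside, near the handle's front.
- square: Bystander: try square lying flat far ahead to the right; stock 115 mm (y), blade 150 mm (+x), 16 mm high. Origin: underside, middle of the stock.
- heel_block: Bystander: short sawn block of the same dark wood, 80 mm (y) x 50 mm (x) x 28 mm, far ahead to the left. Origin: centre of its underside.
Mind the look-alikes: they are no part of the job. What is shaped like the part that bears blank_center but orange or turquoise is not meant.

How it is judged:
At the end, for the whole second after the job is handed in: Blank flat on the bed, at rest, within 3 mm of fence and stop, square to the fence within 1.4 degrees; the hand, over 40 mm to the stop's side of the slot, presses it (over 10 N) so that it bears on the fence with over 4 N and on the bed with over 6 N, through the last second (x of blank_center in the frame of stop between -0.028 and -0.022 m and y of blank_center in the frame of stop between -0.103 and -0.097 m and z of blank_center in the frame of stop between 0.011 and 0.017 m and angle between the y axis of blank_center and the y axis of stop, either way round below 0.025 rad and angle between the z axis of blank_center and the z axis of stop, either way round below 0.03 rad and contact force between blank and fence above 4 N and contact force between blank and bed above 6 N and (contact force between blank and the fingers above 10 N or contact force between blank and the arm above 10 N) and y of the grasp point in the frame of slot above 0.04 m and linear speed of blank below 0.01 m/s); the arm keeps its last pose, push and grip.
It fails at once if a bystander (plane, saw, square or heel block) is shifted by more than 20 mm (distance of any of plane, saw, square, heel_block from where it was at the start of the episode above 0.02 m).
It also fails if it takes over 54 s, if anything falls off the work surface, if the arm or the gripper's body presses on something with over 40 N, if the wrist force passes 120 N, or if a joint passes its speed limit or range.

## Working session

There is one attempt and no reset: what is moved stays moved. The work goes in short steps, Python scripts to look and compute and a shell command to move; the robot and the scene stay as the last step left them, time stands still between calls to the robot, and variables do not carry over. Pictures are saved under pics/ and viewed, at most 10 in all, crops included, and the job is handed in when it is done.

```bash
mkdir -p pics; python3 - <<'E'
from plant import *
import cv2,numpy as np
s=state();print(s)
for n in("top","scene"):
    p,d=capture(n);cv2.imwrite(f"pics/{n}0.png",p[:,:,::-1]);np.savez(f"{n}0.npz",p=p,d=d,**camera_model(n));print(camera_model(n))
E
```

```text
{'time': 0.0, 'qpos': array([-1.37636195e+00,  3.13426815e-01,  1.49839814e+00,  8.11203584e-06,
        1.33102359e+00, -2.23398389e-01]), 'dq': array([ 7.34949247e-04, -3.14298415e-05, -8.86262364e-05, -2.46125200e-04,
        9.62968550e-04, -7.31694094e-05]), 'joint_efforts': array([-1.32286254e-04, -4.02210975e+01, -2.52271986e+01,  6.94125309e-02,
        3.51968303e-02, -7.84712370e-05]), 'position': array([ 0.2130179 , -0.47980238,  0.40418747]), 'tcp_rot': array([-3.07205487e+00, -6.51302822e-01, -4.09266465e-05]), 'force': array([ 0.73917982, -0.19207137, -0.68602804]), 'torque': array([-0.03922658,  0.00759728, -0.03705261]), 'grasp_force': 0.0, 'width': 0.08790992743462019}
{'mtx': array([[475.38988213,   0.        , 262.3507069 ],
       [  0.        , 475.38988213, 196.35450947],
       [  0.        ,   0.        ,   1.        ]]), 'R': array([[-0.00595746, -0.99994425,  0.00871808],
       [-0.99091808,  0.00473205, -0.13438362],
       [ 0.13433487, -0.00943949, -0.99089103]]), 't': array([-0.10173589,  0.43714476,  1.84348294])}
{'mtx': array([[410.7056874 ,   0.        , 256.44487647],
       [  0.        , 410.7056874 , 188.34073305],
       [  0.        ,   0.        ,   1.        ]]), 'R': array([[ 0.61088615,  0.79162841,  0.01194045],
       [ 0.54895532, -0.41265554, -0.72688614],
       [-0.57049642,  0.45059945, -0.68665418]]), 't': array([-0.19361603, -0.22833882,  1.94031043])}
```

View pics/top0.png

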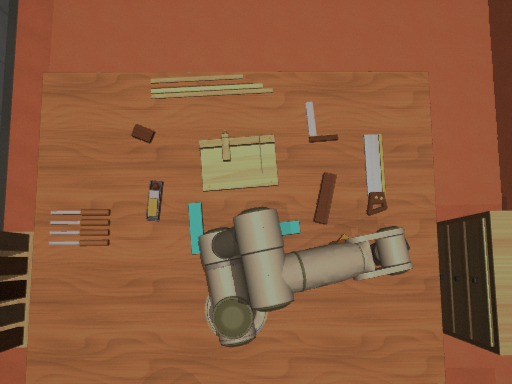

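View pics/scene0.png

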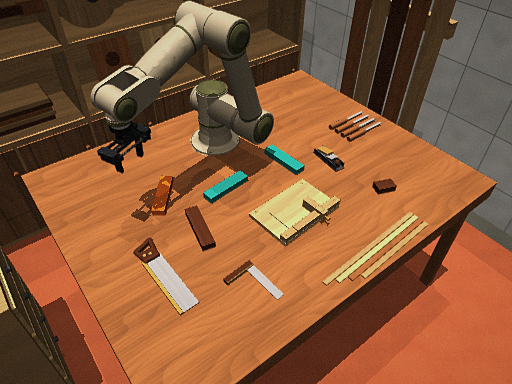

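The dark bar at top (325,198) / scene (200,228) fits the description: it is plain dark wood, long, right of the hook and pointing away from the robot. The turquoise bars at top (196,228) and (285,228) and the orange one at (342,240) are look-alikes, and the short dark block at (143,133) is the heel block. Next I'll confirm this in a crop and measure.

```bash
cat > h.py <<'E'
import cv2,numpy as np
from scipy.spatial.transform import Rotation as Ro
def cloud(z):
    p,d,K,R,t=[z[k] for k in("p","d","mtx","R","t")]
    v,u=np.mgrid[:d.shape[0],:d.shape[1]]
    c=np.stack([(u-K[0,2])/K[0,0]*d,(v-K[1,2])/K[1,1]*d,d],-1)
    return (c-t)@R   # R^T (c-t)
def grab(n):
    from plant import capture,camera_model
    m=camera_model(n);p,d=capture(n);return dict(p=p,d=d,**m)
E
python3 - <<'E'
from h import *
z=dict(np.load("top0.npz"));W=cloud(z);hsv=cv2.cvtColor(z["p"],cv2.COLOR_RGB2HSV)
for u,v in[(325,198),(320,215),(330,180),(240,170),(285,228),(196,228),(226,150),(262,143),(300,200),(155,200)]:print((u,v),W[v,u].round(3),z["p"][v,u],hsv[v,u])
H=W[...,2]
for nm,(a,b,c,d) in dict(blank=(165,230,310,342),plane=(178,225,140,168),turqL=(198,258,185,206),turqR=(215,240,275,303),hook=(130,195,195,282)).items():
    m=np.zeros(H.shape,bool);m[a:b,c:d]=(H[a:b,c:d]>.011)&(H[a:b,c:d]<.06)
    P=W[m];r=cv2.minAreaRect((P[:,:2]*1000).astype(np.float32));print(nm,r,np.percentile(P[:,2],[5,50,95]).round(3))
c=z["p"][120:260,180:400];cv2.imwrite("pics/crop0.png",cv2.resize(c,None,fx=3.6,fy=3.6,interpolation=cv2.INTER_CUBIC)[:,:,::-1])
E
```

```text
(325, 198) [ 0.429 -0.352  0.027] [96 56 36] [ 10 159  96]
(320, 215) [ 0.362 -0.33   0.031] [95 57 37] [ 10 156  95]
(330, 180) [ 0.5   -0.372  0.035] [92 52 33] [ 10 164  92]
(240, 170) [ 0.545 -0.015  0.015] [161 152 104] [ 25  90 161]
(285, 228) [ 0.312 -0.192  0.025] [ 74 155 141] [ 85 133 155]
(196, 228) [0.313 0.155 0.035] [ 73 161 149] [ 86 139 161]
(226, 150) [0.616 0.038 0.064] [160 143  96] [ 22 102 160]
(262, 143) [ 0.654 -0.104  0.024] [69 53 35] [ 16 126  69]
(300, 200) [ 0.426 -0.255 -0.004] [157 101  62] [ 12 154 157]
(155, 200) [0.422 0.314 0.05 ] [160 138  73] [ 22 139 160]
blank ((438.62255859375, -356.0169372558594), (121.65104675292969, 225.18507385253906), 83.28656005859375) [0.016 0.028 0.036]
plane ((425.07550048828125, 327.45416259765625), (177.0655975341797, 107.05351257324219), 1.4459567070007324) [0.013 0.034 0.049]
turqL ((315.4063415527344, 152.53338623046875), (200.40037536621094, 79.52845764160156), 6.092777252197266) [0.02  0.029 0.037]
turqR ((321.3227233886719, -216.56768798828125), (90.148681640625, 81.8072738647461), 76.84068298339844) [0.02  0.028 0.036]
hook ((581.9437255859375, -7.10540771484375), (346.84423828125, 258.34600830078125), 89.66979217529297) [0.013 0.021 0.05 ]
```

View pics/crop0.png

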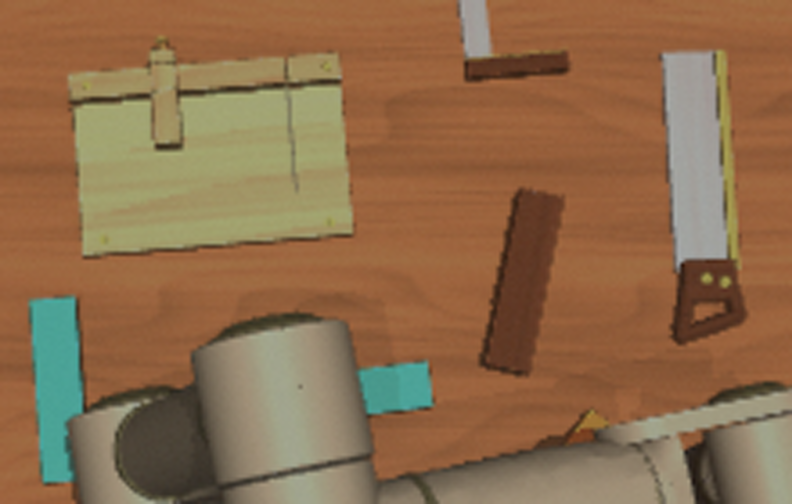

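The crop confirms it: the plain dark bar runs through crop (522,282) and is the blank. The hook has its stop at crop (167,115) on the left, with the slot at (290,70). I'll move the wrist over the blank.

```bash
python3 -m handwheel '[[0,0,0,36,-4,0,0],[0,0,0,36,-4,0,0],[0,0,0,36,-4,0,0],[0,0,0,36,-4,0,0],[0,0,0,36,-4,0,0],[0,0,0,36,-4,0,0],[0,0,0,36,-4,0,0]]'
python3 -m handwheel '[[0,0,0.12,0,0,0,0],[0,0,0.12,0,0,0,0],[0,0,0.12,0,0,0,0],[0,0,0.12,0,0,0,0],[0,0,0.12,0,0,0,0],[0,0,0.115,0,0,0,0],[0,0,0,0,0,0,0],[0,0,0,0,0,0,0]]'
python3 - <<'E'
from h import *
z=grab("wrist");np.savez("w1.npz",**z);cv2.imwrite("pics/w1.png",z["p"][:,:,::-1])
z=grab("top");np.savez("top1.npz",**z)
W=cloud(dict(np.load("w1.npz")));print(W[[100,200,300],[256]*3].round(3))
E
```

```text
time: 0.68
position: [0.4334, -0.3508, 0.4045]
tcp_rot: [-3.073, -0.651, 0.0]
force: [0.3, 0.2, 0.1]
width: 0.0883
grasp_force: 0.0
time: 1.35
position: [0.432, -0.352, 0.4045]
tcp_rot: [-3.107, 0.46, 0.001]
force: [0.2, 0.3, -0.0]
width: 0.0883
grasp_force: 0.0
[[ 0.509 -0.379  0.03 ]
 [ 0.389 -0.343  0.029]
 [ 0.456 -0.36   0.318]]
```

View pics/w1.png

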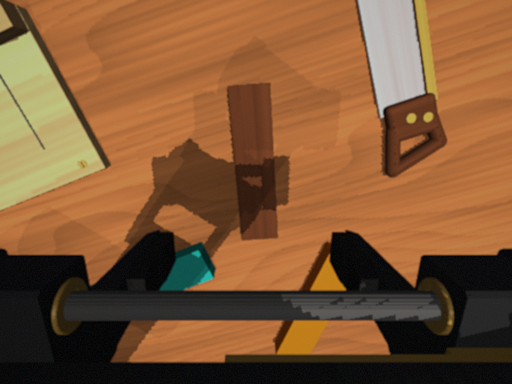

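The wrist view shows the blank whole, from (250,84) to (258,240), with the hook's corner at upper left. I'll measure both.

```bash
cat >> h.py <<'E'
def rect(P):
    c,s,a=cv2.minAreaRect((P[:,:2]*1000).astype(np.float32));b=cv2.boxPoints((c,s,a));e=[b[1]-b[0],b[2]-b[1]]
    l=max(e,key=np.linalg.norm);return np.round(c,1),np.round(sorted(s),1),round(np.degrees(np.arctan2(l[1],l[0]))%180,2)
def onplane(z,uv,h):
    K,R,t=z["mtx"],z["R"],z["t"];o=-R.T@t;d=(np.linalg.inv(K)@np.array([*uv,1.]))@R
    return o+d*(h-o[2])/d[2]
E
python3 - <<'E'
from h import *
z=dict(np.load("w1.npz"));W=cloud(z);p=z["p"].astype(int)
m=np.zeros(p.shape[:2],np.uint8);m[75:245,215:295]=1
m&=((W[...,2]>.018)&(W[...,2]<.04)).astype(np.uint8)
m=cv2.morphologyEx(m,cv2.MORPH_OPEN,np.ones((5,5)))
print(m.sum(),np.median(W[m>0][:,2]),rect(W[m>0]))
# pixel outline to plane
cn=max(cv2.findContours(m,0,1)[0],key=cv2.contourArea)[:,0]
print(rect(np.array([onplane(z,c,.028) for c in cn])), cv2.boxPoints(cv2.minAreaRect(cn)))
# hook in top
for f in("top0.npz","top1.npz"):
    z=dict(np.load(f));p=z["p"]
    # crop0-pixel -> full: /3.6+off ; bed near corners, fence face line ends, stop inner corner, slot, 
    for n,uv,h in[("bedNearL",(83,257),.018),("bedNearR",(353,236),.018),("fenceTopL",(68,73),.043),("fenceTopR",(340,53),.043),("fenceBotL",(73,103),.043),("fenceBotR",(342,82),.043),("stopNL",(153,148),.056),("stopNR",(183,146),.056),("slot",(289,84),.043),("sawline end",(297,192),.018)]:
        print(n,onplane(z,(uv[0]/3.6+180-.36,uv[1]/3.6+120-.36),h).round(4)[:2])
    break
c=dict(np.load("top1.npz"))["p"][120:205,185:300];cv2.imwrite("pics/crop1.png",cv2.resize(c,None,fx=6.8,fy=6.8,interpolation=cv2.INTER_CUBIC)[:,:,::-1])
E
```

```text
6116 0.028435764345806608 (array([ 430.5, -353.8]), array([ 50. , 200.1]), np.float32(167.35))
(array([ 430.6, -353.8]), array([ 49.9, 199.8]), np.float32(167.31)) [[227.35844  85.37612]
 [269.6372   82.55755]
 [279.98676 237.80087]
 [237.70801 240.61945]]
bedNearL [0.4607 0.1324]
bedNearR [ 0.4827 -0.1655]
fenceTopL [0.6623 0.1482]
fenceTopR [ 0.6839 -0.1522]
fenceBotL [0.6284 0.1423]
fenceBotR [ 0.651  -0.1541]
stopNL [0.5747 0.0531]
stopNR [0.5768 0.0204]
slot [ 0.6489 -0.0956]
sawline end [ 0.5324 -0.1039]
```

The blank measures 50.0 x 200.1 mm, centred at (430.5, -353.8) mm with its axis at -12.65°. I'll align, descend and grip.

```bash
python3 -m handwheel '[[0,0,-0.072,-1,2,0,0],[0,0,0,0,0,38,0],[0,0,0,0,0,38,0],[0,0,0,0,0,38,0],[0,0,0,0,0,38,0],[0,0,0,0,0,38,0],[0,0,0,0,0,30,0],[0,0,0,0,0,13,0]]'
python3 -m handwheel '[[0,0,0,0,0,0,0],[0,0,0,0,0,0,1],[0,0,0,0,0,0,1],[0,0,0,0,0,0,1],[0,0,0,0,0,0,1],[0,0,0,0,0,0,1],[0,0,0,0,0,0,1],[0,0,0,0,0,0,1]]'
```

```text
time: 2.12
position: [0.4296, -0.3528, 0.1677]
tcp_rot: [-3.118, 0.349, 0.007]
force: [0.2, 0.8, -0.4]
width: 0.0883
grasp_force: 0.0
time: 2.78
position: [0.4305, -0.3537, 0.1722]
tcp_rot: [3.121, -0.353, 0.001]
force: [-0.5, 1.4, 3.6]
width: 0.0501
grasp_force: 30.0
```

```bash
python3 -m handwheel '[[0,0,0,0,0,-38,1],[0,0,0,0,0,-38,1],[0,0,0,0,0,-38,1],[0,0,0,0,0,-38,1]]'
python3 -m handwheel '[[0,0,0,14,-37,0,1],[0,0,0,14,-37,0,1],[0,0,0,14,-37,0,1],[0,0,0,14,-37,0,1],[0,0,0,14,-37,0,1],[0,0,0,14,-37,0,1],[0,0,0,14,-37,0,1]]'
python3 -m handwheel '[[0,0,-0.124,0,0,0,1],[0,0,-0.124,0,0,0,1],[0,0,-0.124,0,0,0,1],[0,0,-0.124,0,0,0,1],[0,0,-0.124,0,0,0,1],[0,0,-0.124,0,0,0,1],[0,0,-0.124,0,0,0,1],[0,0,-0.124,0,0,0,1]]'
python3 -m handwheel '[[0,0,-0.124,0,0,0,1],[0,0,-0.124,0,0,0,1],[0,0,-0.124,0,0,0,1],[0,0,-0.124,0,0,0,1],[0,0,-0.124,0,0,0,1],[0,0,-0.124,0,0,0,1],[0,0,-0.124,0,0,0,1],[0,0,0,0,0,0,1]]'
python3 - <<'E'
from h import *
z=grab("wrist");np.savez("w2.npz",**z);cv2.imwrite("pics/w2.png",z["p"][:,:,::-1])
E
```

```text
time: 3.12
position: [0.4302, -0.3533, 0.3253]
tcp_rot: [-3.121, 0.353, 0.001]
force: [0.2, -0.1, -2.0]
width: 0.0499
grasp_force: 30.0
time: 3.7
position: [0.5845, -0.1211, 0.3235]
tcp_rot: [-3.122, 0.353, 0.001]
force: [1.2, -0.6, -1.8]
width: 0.0501
grasp_force: 30.0
time: 4.37
position: [0.5837, -0.123, 0.3234]
tcp_rot: [-2.909, -1.184, 0.001]
force: [-0.3, 0.0, -1.6]
width: 0.0498
grasp_force: 30.0
time: 5.03
position: [0.5837, -0.123, 0.3234]
tcp_rot: [-2.144, -2.296, 0.0]
force: [0.0, 0.7, -1.9]
width: 0.0494
grasp_force: 30.0
```

View pics/w2.png

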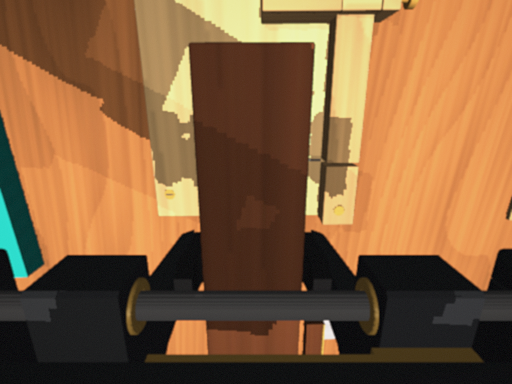

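The view shows the stop's -y face edge at (263–385, 22), the fence top strip at u 325–375, the slot at v≈163 and the bed end at v≈215. I'll measure these through depth and edges.

```bash
python3 - <<'E'
from h import *
from plant import state
z=dict(np.load("w2.npz"));W=cloud(z);H=W[...,2]
print(H[5,[280,320,350,390]].round(4),H[100,[180,322,345,355,365]].round(4),H[[190],[180]])
F=[];B=[]
for v in range(30,215):
    if 155<v<172: continue
    r=H[v,310:400];k=np.where((r>.036)&(r<.05))[0]
    if len(k)>10: F.append(onplane(z,(310+k[0]-.5,v),.043)); B.append(onplane(z,(310+k[-1]+.5,v),.043))
F=np.array(F);B=np.array(B)
for L in(F,B):
    vx,vy,x,y=cv2.fitLine((L[:,:2]*1e3).astype(np.float32),cv2.DIST_HUBER,0,.01,.01).ravel()
    print("line yaw",np.degrees(np.arctan2(-vx*np.sign(vy),abs(vy))),x,y,len(L))
    
S=[]
for u in range(270,320):
    c=H[:40,u];k=np.where(c>.05)[0]
    if len(k): S.append(onplane(z,(u,k[-1]+.5),.056))
S=np.array(S);print("stop face",np.median(S,0).round(4));print(S[::12,:2].round(4))
print("stop via clouds",[ (u,np.where(H[:40,u]>.05)[0].max()) for u in (270,290,310)])
print("slot",onplane(z,(330,163),.043).round(4)[:2])
# blank in hand: angle
b=(H>.15)&(H<.22);b[:40]=0;b[230:]=0
L=[];Rr=[]
for v in range(60,225,3):
    k=np.where(b[v,180:325])[0]
    if len(k): L.append([180+k[0],v]);Rr.append([180+k[-1],v])
h=np.median(H[b]);print("blank top h",h,np.percentile(H[b],[5,95]))
mid=[(onplane(z,a,h)+onplane(z,c,h))/2 for a,c in zip(L,Rr)];mid=np.array(mid)
vx,vy,x,y=cv2.fitLine((mid[:,:2]*1e3).astype(np.float32),cv2.DIST_HUBER,0,.01,.01).ravel();print("blank yaw",np.degrees(np.arctan2(-vx*np.sign(vy),abs(vy))),x,y)
end=[np.where(b[:80,u] | ((H[:80,u]>.15)&(H[:80,u]<.22)))[0].min() for u in (210,250,290)];print("blank +y end",[onplane(z,(u,e-.5),h).round(4) for u,e in zip((210,250,290),end)])
s=state();print(s["position"],np.degrees(np.arctan2(*Ro.from_rotvec(s["tcp_rot"]).as_matrix()[1::-1,0])),Ro.from_rotvec(s["tcp_rot"]).as_matrix().round(4))
E
```

```text
[0.0569 0.0561 0.0574 0.0558] [0.0184 0.0183 0.0441 0.0438 0.0451] [0.01838305]
line yaw 4.3654237 645.6764 -55.39438 169
line yaw 4.337427 677.1478 -53.24391 169
stop face [0.6059 0.0218 0.056 ]
[[0.5875 0.0207]
 [0.5965 0.022 ]
 [0.6055 0.0226]
 [0.6146 0.0232]
 [0.6236 0.0238]]
stop via clouds [(270, np.int64(13)), (290, np.int64(12)), (310, np.int64(13))]
slot [ 0.6535 -0.0925]
blank top h 0.17949399934272012 [0.17844249 0.18054178]
blank yaw 3.873247 579.2343 -57.228924
blank +y end [array([ 0.5606, -0.0238,  0.1795]), array([ 0.5761, -0.0224,  0.1795]), array([ 0.5917, -0.0214,  0.1795])]
[ 0.5837143  -0.12301751  0.32342616] 93.53484946912388 [[-6.170e-02  9.981e-01 -7.000e-04]
 [ 9.981e-01  6.170e-02  3.000e-04]
 [ 4.000e-04 -6.000e-04 -1.000e+00]]
```

```bash
python3 -m handwheel '[[0,0,-0.012,31,2,0,1],[0,0,0,0,0,35,1],[0,0,0,0,0,35,1],[0,0,0,0,0,35,1],[0,0,0,0,0,20,1],[0,0,0,0,0,6,1],[0,0,0,0,0,0,1]]'
python3 -m handwheel '[[0,0,0,4,0,0,1],[0,0,0,3,0,0,1],[0,0,0,1,0,0,1],[0,0,0,0,0,0,1]]'
```

```text
time: 5.67
position: [0.5834, -0.0918, 0.1919]
tcp_rot: [-2.137, -2.298, 0.002]
force: [-0.1, -0.4, -1.5]
width: 0.0497
grasp_force: 30.0
time: 6.0
position: [0.5833, -0.0836, 0.1933]
tcp_rot: [2.135, 2.303, 0.001]
force: [0.6, 0.6, -1.6]
width: 0.0498
grasp_force: 30.0
```

```bash
python3 -m handwheel '[[0,0,0,1,0,0,1],[0,0,0,1,0,0,1],[0,0,0,0,0,0,1]]'
python3 -m handwheel '[[0,0,0,1,0,0,1],[0,0,0,0,0,0,1]]'
python3 -m handwheel '[[0,0,0,1,0,0,1],[0,0,0,0,0,0,1]]'
```

```text
time: 6.25
position: [0.583, -0.0819, 0.1928]
tcp_rot: [2.135, 2.304, 0.0]
force: [-0.2, -0.3, -1.8]
width: 0.0498
grasp_force: 30.0
time: 6.42
position: [0.583, -0.0809, 0.1927]
tcp_rot: [-2.135, -2.304, -0.0]
force: [-0.1, 0.2, -2.0]
width: 0.0494
grasp_force: 30.0
time: 6.58
position: [0.5829, -0.0799, 0.1927]
tcp_rot: [-2.135, -2.304, 0.0]
force: [0.2, -1.0, -1.2]
width: 0.0496
grasp_force: 30.0
```

```bash
python3 -m handwheel '[[0,0,0,1,0,0,1],[0,0,0,0,0,0,1]]'
python3 -m handwheel '[[0,0,0,0.5,0,0,1],[0,0,0,0,0,0,1]]'
```

```text
time: 6.75
position: [0.5828, -0.0791, 0.1927]
tcp_rot: [2.135, 2.304, -0.0]
force: [0.5, -0.8, -1.8]
width: 0.0498
grasp_force: 30.0
time: 6.92
position: [0.5828, -0.0789, 0.1928]
tcp_rot: [2.135, 2.304, -0.001]
force: [-0.7, -4.4, -1.2]
width: 0.0493
grasp_force: 30.0
```

Contact with the stop is felt. Next I lower the blank onto the bed, release it and lift away.

```bash
python3 -m handwheel '[[0,0,0,0,0,1.5,1],[0,0,0,0,0,1.5,1],[0,0,0,0,0,0,1]]'
python3 -m handwheel '[[0,0,0,0,0,0,0.25],[0,0,0,0,0,0,0.25],[0,0,0,0,0,0,0.25],[0,0,0,0,0,0,0.25]]'
```

```text
time: 7.17
position: [0.5829, -0.0789, 0.1902]
tcp_rot: [2.135, 2.303, -0.0]
force: [-2.1, -5.4, 2.3]
width: 0.0497
grasp_force: 30.0
time: 7.5
position: [0.5828, -0.0783, 0.1896]
tcp_rot: [-2.135, -2.304, -0.0]
force: [-0.3, 0.1, -0.1]
width: 0.0662
grasp_force: 0.0
```

```bash
python3 -m handwheel '[[0,0,0,0,0,-40,0.25],[0,0,0,0,0,-40,0.25],[0,0,0,0,-32,0,0.78],[0,0,0,0,-32,0,0.78],[0,0,0,0,-32,0,0.78],[0,0,0,0,-31,0,0.78],[-0.122,0,0,0,0,0,0.78],[-0.122,0,0,0,0,0,0.78]]'
python3 -m handwheel '[[-0.122,0,0,0,0,0,0.78],[-0.122,0,0,0,0,0,0.78],[-0.122,0,0,0,0,0,0.78],[0,0,0,0,0,0,0.78],[0,0,0,0,0,0,0.78]]'
cat >> h.py <<'E'
def pose():
    from plant import state
    s=state();a=np.radians(4.35);X=np.array([np.cos(a),np.sin(a),0]);Y=np.array([-np.sin(a),np.cos(a),0]);Z=np.array([0,0,1])
    B=np.stack([X,Y,Z]);C=np.array([.6403,-.0242,.018]);M=B@Ro.from_rotvec(s["tcp_rot"]).as_matrix();p=B@s["position"]-C
    print("stop frame: tcp",(p*1e3).round(1),"tip",((p+.166*M[:,2])*1e3).round(1),"z",M[:,2].round(3),"y",M[:,1].round(3),"F",(B@s["force"]).round(1),"w",s["width"],"t",s["time"])
E
python3 - <<'E'
from h import *
z=grab("wrist");np.savez("w3.npz",**z);cv2.imwrite("pics/w3.png",z["p"][:,:,::-1]);pose()
E
```

```text
time: 8.17
position: [0.4553, -0.0881, 0.2701]
tcp_rot: [2.013, 2.169, 0.271]
force: [1.4, 0.9, 0.4]
width: 0.028
grasp_force: 0.0
time: 8.58
position: [0.4562, -0.0877, 0.2696]
tcp_rot: [1.832, 1.981, 0.585]
force: [0.3, -0.2, -0.4]
width: 0.0195
grasp_force: 0.0
stop frame: tcp [-191.9  -97.9  251.7] tip [-102.3  -97.1  112. ] z [ 0.54   0.005 -0.842] y [0.842 0.001 0.54 ] F [ 0.  -0.5 -0.6] w 0.019062027485516705 t 8.6333
```

View pics/w3.png

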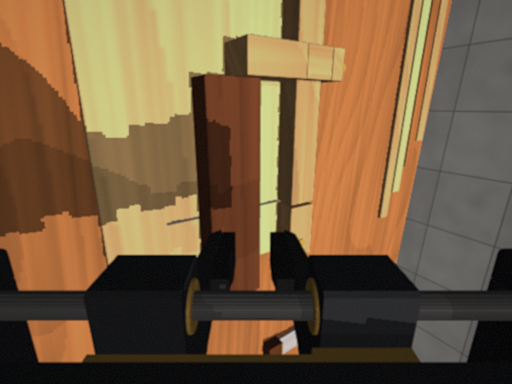

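The blank lies flat on the bed with its end at the stop (228–345, 75) and parallel to the fence, with a gap left at u 260–280. I'll go down behind it and push towards the fence.

```bash
python3 -m handwheel '[[0,0,0,0,-14,25,0.78],[0,0,0,0,-14,25,0.78],[0,0,0,0,-14,25,0.78],[0,0,0,0,0,0,0.78],[0,0,0,0,0,0,0.78]]'
python3 -c "from h import *;pose()"
python3 -m handwheel '[[0,0,0,0,4.2,2.7,0.78],[0,0,0,0,4.2,2.7,0.78],[0,0,0,0,4.2,2.7,0.78],[0,0,0,0,4.2,2.7,0.78],[0,0,0,0,0,0,0.78]]'
python3 -c "from h import *;pose()"
```

```text
time: 9.05
position: [0.462, -0.0869, 0.183]
tcp_rot: [1.831, 1.982, 0.587]
force: [0.7, -0.6, 0.8]
width: 0.0193
grasp_force: 0.0
stop frame: tcp [-186.3  -97.5  165. ] tip [-96.6 -96.3  25.3] z [ 0.54   0.007 -0.842] y [0.842 0.001 0.54 ] F [ 0.6 -0.6  0.8] w 0.019311333344070272 t 9.05
time: 9.47
position: [0.4824, -0.0855, 0.1843]
tcp_rot: [1.828, 1.979, 0.587]
force: [-0.0, -0.1, -1.1]
width: 0.0189
grasp_force: 0.0
stop frame: tcp [-165.7  -97.6  166.3] tip [-75.5 -96.9  27. ] z [ 0.543  0.004 -0.84 ] y [0.84  0.002 0.543] F [-0.  -0.1 -1.1] w 0.018932335979123978 t 9.4667
```

```bash
python3 -m handwheel '[[0,0,0,0,4.2,2.7,0.78],[0,0,0,0,4.2,2.7,0.78],[0,0,0,0,4.2,2.7,0.78],[0,0,0,0,4.2,2.7,0.78],[0,0,0,0,4.2,2.7,0.78]]'
python3 -c "from h import *;pose()"
python3 -m handwheel '[[0,0,0,0,1.7,1.1,0.78],[0,0,0,0,1.7,1.1,0.78],[0,0,0,0,1.7,1.1,0.78]]'
python3 -c "from h import *;pose()"
```

```text
time: 9.88
position: [0.5069, -0.0832, 0.1839]
tcp_rot: [1.83, 1.98, 0.588]
force: [-2.8, 0.3, 0.8]
width: 0.0192
grasp_force: 1.1
stop frame: tcp [-141.2  -97.2  165.9] tip [-51.2 -96.2  26.4] z [ 0.542  0.006 -0.84 ] y [0.84  0.001 0.542] F [-2.8  0.5  0.8] w 0.019232242765669767 t 9.8833
time: 10.13
position: [0.5126, -0.0828, 0.1839]
tcp_rot: [1.83, 1.979, 0.587]
force: [-2.5, 0.9, 0.9]
width: 0.0198
grasp_force: 0.9
stop frame: tcp [-135.4  -97.2  165.9] tip [-45.4 -96.3  26.4] z [ 0.542  0.006 -0.84 ] y [0.84  0.001 0.542] F [-2.4  1.   0.9] w 0.01978111115988603 t 10.1333
```

Sliding at about 2.5 N. I'll keep going in small steps until the fence stops it.

```bash
for i in 1 ; do python3 -m handwheel '[[0,0,0,0,1.2,0.8,0.78],[0,0,0,0,1.2,0.8,0.78]]'; done
python3 -c "from h import *;pose()"
python3 -m handwheel '[[0,0,0,0,0.9,0.5,0.78],[0,0,0,0,0,0,0.78]]';python3 -c "from h import *;pose()"
python3 -m handwheel '[[0,0,0,0,0.9,0.5,0.78],[0,0,0,0,0,0,0.78]]';python3 -c "from h import *;pose()"
```

```text
time: 10.3
position: [0.5155, -0.0827, 0.1839]
tcp_rot: [1.83, 1.979, 0.587]
force: [-1.9, 1.4, 0.7]
width: 0.0194
grasp_force: 0.8
stop frame: tcp [-132.6  -97.4  165.9] tip [-42.5 -96.5  26.4] z [ 0.542  0.005 -0.84 ] y [0.84  0.001 0.542] F [-1.8  1.5  0.7] w 0.019449737454158594 t 10.3
time: 10.47
position: [0.5166, -0.0827, 0.184]
tcp_rot: [1.829, 1.979, 0.587]
force: [-2.2, 0.5, -0.6]
width: 0.0192
grasp_force: 0.3
stop frame: tcp [-131.5  -97.5  166. ] tip [-41.4 -96.7  26.6] z [ 0.543  0.005 -0.84 ] y [0.84  0.001 0.543] F [-2.1  0.6 -0.6] w 0.019237857219222092 t 10.4667
time: 10.63
position: [0.5172, -0.0826, 0.1839]
tcp_rot: [1.83, 1.979, 0.586]
force: [-5.3, -1.0, 2.2]
width: 0.0196
grasp_force: 2.9
stop frame: tcp [-130.9  -97.4  165.9] tip [-40.9 -96.6  26.4] z [ 0.542  0.005 -0.84 ] y [0.84  0.001 0.542] F [-5.3 -0.5  2.2] w 0.01962025011839309 t 10.6333
```

```bash
python3 -m handwheel '[[0,0,0,0,-10,-6,0.78],[0,0,0,0,-8,-5,0.78],[0,0,0,0,22,-34,0.78],[0,0,0,0,22,-34,0.78],[0,0,0,-20,0,0,0.78],[0,0,0,0,0,0,0.78],[0,0,0,0,0,0,0.78]]'
python3 - <<'E'
from h import *
z=grab("wrist");np.savez("w4.npz",**z);cv2.imwrite("pics/w4.png",z["p"][:,:,::-1]);pose()
E
```

```text
time: 11.22
position: [0.4983, -0.1049, 0.2589]
tcp_rot: [1.829, 1.978, 0.589]
force: [-0.1, 0.2, -0.1]
width: 0.0195
grasp_force: 0.0
stop frame: tcp [-151.5 -117.6  240.2] tip [ -61.5 -116.5  100.8] z [ 0.543  0.007 -0.84 ] y [0.84  0.    0.543] F [-0.3 -0.6 -1. ] w 0.01954036877801911 t 11.2667
```

View pics/w4.png

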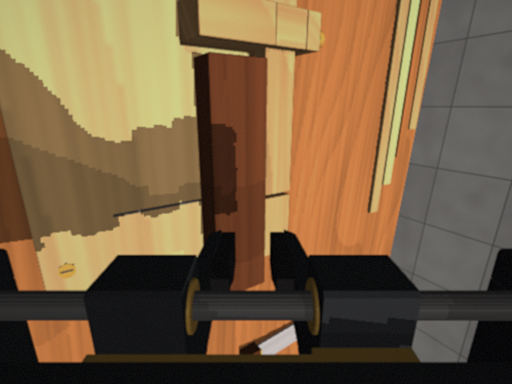

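The blank is tight along the fence and parallel to it. There may be a few mm left between its end (v≈57) and the stop face (v≈48), so I'll measure that.

```bash
python3 - <<'E'
from h import *
z=dict(np.load("w4.npz"));W=cloud(z)
a=np.radians(4.35);B=np.array([[np.cos(a),np.sin(a),0],[-np.sin(a),np.cos(a),0],[0,0,1]]);C=np.array([.6403,-.0242,.018])
Q=(W@B.T-C)*1e3
for u in(215,230,245,258): print(u,[tuple(Q[v,u].round(0).astype(int)) for v in range(38,66,3)])
H=Q[...,2];b=(H>22)&(H<33);b&=(z["p"].sum(2)<260)
m=np.zeros(b.shape,np.uint8);m[45:225,190:270]=b[45:225,190:270];m=cv2.morphologyEx(m,cv2.MORPH_OPEN,np.ones((3,3)))
P=Q[m>0];print(P.min(0),P.max(0),np.percentile(P,[1,99],0).round(1))
# edges of blank top per row -> yaw
E=[]
for v in range(65,225):
    k=np.where(m[v])[0]
    if len(k)>30:E.append([*((B@onplane(z,(k[0]-.5,v),.046)-C)*1e3)[:2],*((B@onplane(z,(k[-1]+.5,v),.046)-C)*1e3)[:2]])
E=np.array(E);
for i in(0,2):
    s,c=np.polyfit(E[:,i+1],E[:,i],1);print("side slope deg",np.degrees(np.arctan(s)),"x at y=-100",c-100*s)
for u in(215,230,245,258):
    k=np.where(m[:,u])[0][0];print("end y",u,((B@onplane(z,(u,k-.5),.046)-C)*1e3).round(1))
    k=np.where(H[:60,u]>33)[0];kk=k[k<60][-1];print("  stop top? ",kk,Q[kk,u].round(1))
E
```

```text
215 [(np.int64(-47), np.int64(2), np.int64(36)), (np.int64(-43), np.int64(2), np.int64(27)), (np.int64(-39), np.int64(2), np.int64(18)), (np.int64(-34), np.int64(2), np.int64(9)), (np.int64(-30), np.int64(1), np.int64(1)), (np.int64(-44), np.int64(-6), np.int64(28)), (np.int64(-44), np.int64(-8), np.int64(29)), (np.int64(-44), np.int64(-10), np.int64(29)), (np.int64(-44), np.int64(-11), np.int64(28)), (np.int64(-44), np.int64(-14), np.int64(29))]
230 [(np.int64(-38), np.int64(2), np.int64(40)), (np.int64(-34), np.int64(2), np.int64(32)), (np.int64(-30), np.int64(2), np.int64(24)), (np.int64(-24), np.int64(2), np.int64(14)), (np.int64(-19), np.int64(2), np.int64(5)), (np.int64(-17), np.int64(0), np.int64(2)), (np.int64(-33), np.int64(-7), np.int64(29)), (np.int64(-33), np.int64(-9), np.int64(29)), (np.int64(-32), np.int64(-11), np.int64(28)), (np.int64(-33), np.int64(-13), np.int64(29))]
245 [(np.int64(-26), np.int64(4), np.int64(39)), (np.int64(-25), np.int64(2), np.int64(37)), (np.int64(-21), np.int64(2), np.int64(31)), (np.int64(-15), np.int64(2), np.int64(21)), (np.int64(-8), np.i
[... 518 characters left out ...]
t64(1), np.int64(-2), np.int64(15)), (np.int64(-8), np.int64(-7), np.int64(29)), (np.int64(-8), np.int64(-9), np.int64(28)), (np.int64(-9), np.int64(-11), np.int64(29))]
[ -50.19402568 -143.12328014   22.00873454] [ 0.43301069  2.06813873 32.32778737] [[ -49.3 -137.    23.2]
 [  -1.1   -6.2   29.9]]
side slope deg -0.06734256340587395 x at y=-100 -51.62311484266083
side slope deg -0.05277420916639062 x at y=-100 -0.25482346498054886
end y 215 [-43.6  -5.4  28. ]
  stop top?  38 [-47.4   1.7  36.4]
end y 230 [-31.9  -6.4  28. ]
  stop top?  55 [-140.5  -40.5  224.7]
end y 245 [-19.3  -6.   28. ]
  stop top?  43 [-22.6   1.8  33.4]
end y 258 [-7.9  3.1 28. ]
  stop top?  44 [-12.9   1.8  35.5]
```

The gap to the stop is about 8 mm, as the end slid back. I'll push the blank's -y end towards the stop.

```bash
python3 -m handwheel '[[0,0,0,-37,0,0,0.78],[0,0,0,-37,0,0,0.78],[0,0,0,-37,0,0,0.78],[0,0,0,0,-6.2,30.5,0.78],[0,0,0,0,-6.2,30.5,0.78],[0,0,0,0,-6.2,30.5,0.78],[0,0,0,0,0,0,0.78]]'
python3 -c "from h import *;pose()"
python3 -m handwheel '[[0,0,0,3,0,0,0.78],[0,0,0,3,0,0,0.78],[0,0,0,2,0,0,0.78],[0,0,0,2,0,0,0.78]]'
python3 -c "from h import *;pose()"
```

```text
time: 11.85
position: [0.5407, -0.2104, 0.165]
tcp_rot: [1.837, 1.986, 0.589]
force: [-1.0, 0.9, -0.6]
width: 0.0195
grasp_force: 0.0
stop frame: tcp [-117.1 -226.6  147. ] tip [ -28.  -224.5    6.9] z [ 0.536  0.013 -0.844] y [ 0.844 -0.002  0.536] F [-0.9  1.  -0.6] w 0.01954171231364521 t 11.85
time: 12.18
position: [0.5404, -0.2017, 0.1732]
tcp_rot: [1.826, 1.978, 0.589]
force: [0.5, -0.8, 0.0]
width: 0.0194
grasp_force: 0.0
stop frame: tcp [-116.7 -218.   155.2] tip [ -26.3 -217.1   16. ] z [ 0.545  0.005 -0.838] y [0.838 0.002 0.545] F [ 0.4 -0.8  0. ] w 0.01944591246248929 t 12.1833
```

```bash
python3 -m handwheel '[[0,0,0,2,0,0,0.78],[0,0,0,1,0,0,0.78],[0,0,0,1,0,0,0.78],[0,0,0,1,0,0,0.78]]'
python3 -c "from h import *;pose()"
python3 -m handwheel '[[0,0,0,1,0,0,0.78],[0,0,0,1,0,0,0.78],[0,0,0,0,0,0,0.78]]'
python3 -c "from h import *;pose()"
```

```text
time: 12.52
position: [0.5401, -0.1982, 0.1729]
tcp_rot: [1.826, 1.975, 0.587]
force: [-3.2, -7.7, 4.6]
width: 0.0194
grasp_force: 3.3
stop frame: tcp [-116.8 -214.4  154.9] tip [ -26.2 -214.1   15.7] z [ 0.545  0.002 -0.838] y [0.838 0.002 0.545] F [-3.8 -7.4  4.6] w 0.01938542875337599 t 12.5167
time: 12.77
position: [0.54, -0.1962, 0.1729]
tcp_rot: [1.827, 1.975, 0.587]
force: [-2.4, -5.8, 4.4]
width: 0.0191
grasp_force: 2.9
stop frame: tcp [-116.7 -212.4  154.9] tip [ -26.2 -212.    15.8] z [ 0.545  0.002 -0.838] y [0.838 0.002 0.545] F [-2.9 -5.6  4.4] w 0.019073565419893874 t 12.7667
```

```bash
python3 -m handwheel '[[0,0,0,1,0,0,0.78],[0,0,0,1,0,0,0.78],[0,0,0,0,0,0,0.78]]'
python3 -c "from h import *;pose()"
python3 -m handwheel '[[0,0,0,1,0,0,0.78],[0,0,0,1,0,0,0.78],[0,0,0,0,0,0,0.78]]'
python3 -c "from h import *;pose()"
python3 -m handwheel '[[0,0,0,1,0,0,0.78],[0,0,0,0,0,0,0.78]]'
python3 -c "from h import *;pose()"
```

```text
time: 13.02
position: [0.5398, -0.1941, 0.1729]
tcp_rot: [1.827, 1.975, 0.587]
force: [-2.7, -6.0, 4.1]
width: 0.0197
grasp_force: 2.8
stop frame: tcp [-116.7 -210.3  154.9] tip [ -26.2 -209.9   15.7] z [ 0.545  0.002 -0.838] y [0.838 0.002 0.545] F [-3.1 -5.8  4.1] w 0.019741047258393124 t 13.0167
time: 13.27
position: [0.5397, -0.1926, 0.1729]
tcp_rot: [1.826, 1.974, 0.585]
force: [-2.9, -9.9, 3.0]
width: 0.0192
grasp_force: 4.6
stop frame: tcp [-116.8 -208.8  154.9] tip [ -26.2 -208.8   15.8] z [ 0.546  0.    -0.838] y [0.838 0.002 0.546] F [-3.7 -9.6  3. ] w 0.019247674824845906 t 13.2667
time: 13.43
position: [0.5396, -0.1922, 0.1729]
tcp_rot: [1.826, 1.972, 0.583]
force: [-1.6, -13.3, 1.4]
width: 0.0196
grasp_force: 6.5
stop frame: tcp [-116.8 -208.4  154.9] tip [ -26.2 -208.7   15.8] z [ 0.546 -0.002 -0.838] y [0.838 0.001 0.546] F [ -2.6 -13.2   1.4] w 0.019596111853108417 t 13.4333
```

The end is seated at the stop: force rises to 13 N and motion stalls. I'll go round to the stop's side of the slot for the hold.

```bash
python3 -m handwheel '[[0,0,0,-14,0,0,0.78],[0,0,0,0,4.5,-35.5,0.78],[0,0,0,0,4.5,-35.5,0.78],[0,0,0,34,0,0,0.78],[0,0,0,34,0,0,0.78],[0,0,0,34,0,0,0.78],[0,0,0,34,0,0,0.78],[0,0,0,34,0,0,0.78]]'
python3 -m handwheel '[[0,0,0,0,0,0,0.78],[0,0,0,0,-14,22,0.78],[0,0,0,0,-14,22,0.78],[0,0,0,0,0,0,0.78],[0,0,0,0,0,0,0.78]]'
python3 - <<'E'
from h import *
z=grab("wrist");np.savez("w5.npz",**z);cv2.imwrite("pics/w5.png",z["p"][:,:,::-1]);pose()
E
```

```text
time: 14.1
position: [0.4957, -0.0363, 0.2372]
tcp_rot: [1.829, 1.979, 0.59]
force: [0.8, 0.7, 0.1]
width: 0.0195
grasp_force: 0.0
time: 14.52
position: [0.4965, -0.0376, 0.1844]
tcp_rot: [1.831, 1.98, 0.589]
force: [-0.1, -0.3, 0.2]
width: 0.0196
grasp_force: 0.0
stop frame: tcp [-147.8  -51.   167.4] tip [-57.5 -50.   28.1] z [ 0.544  0.006 -0.839] y [0.839 0.001 0.544] F [ 0.6 -0.1  0.3] w 0.019418924170700798 t 14.5667
```

View pics/w5.png

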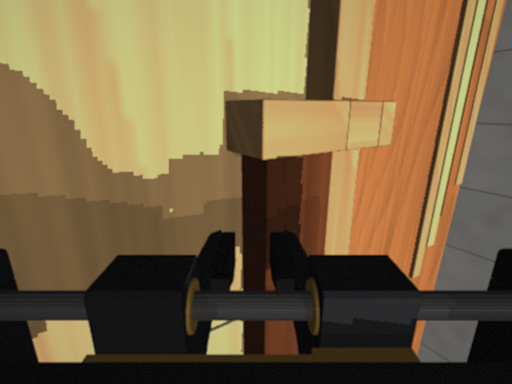

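The blank's end now butts the stop face at (265–325, 155) with no gap, and the fingers straddle its near edge. I'll start the diagonal push.

```bash
python3 -m handwheel '[[0,0,0,0,4.7,5.5,0.78],[0,0,0,0,4.7,5.5,0.78],[0,0,0,0,0,0,0.78]]'
python3 -c "from h import *;pose()"
python3 -m handwheel '[[0,0,0,0,0,1,0.78],[0,0,0,0,0,1,0.78],[0,0,0,0,0,0,0.78]]'
python3 -c "from h import *;pose()"
```

```text
time: 14.82
position: [0.5116, -0.0362, 0.1813]
tcp_rot: [1.827, 1.978, 0.59]
force: [0.3, 0.5, -0.4]
width: 0.0196
grasp_force: 0.0
stop frame: tcp [-132.9  -50.7  163.3] tip [-42.4 -49.8  24.2] z [ 0.545  0.005 -0.838] y [0.838 0.002 0.545] F [ 0.3  0.5 -0.4] w 0.01959075572201887 t 14.8167
time: 15.07
position: [0.5115, -0.0359, 0.1796]
tcp_rot: [1.827, 1.978, 0.59]
force: [-5.2, -0.1, 8.1]
width: 0.0196
grasp_force: 4.5
stop frame: tcp [-133.   -50.4  161.6] tip [-42.6 -49.5  22.4] z [ 0.545  0.006 -0.839] y [0.839 0.002 0.545] F [-5.2  0.3  8.1] w 0.01956427160499733 t 15.0667
```

```bash
python3 -m handwheel '[[0,0,0,0,0.8,0.5,0.78],[0,0,0,0,0,0,0.78],[0,0,0,0,0,0,0.78]]'
python3 -c "from h import *;pose()"
python3 -m handwheel '[[0,0,0,0,0.5,0.3,0.78],[0,0,0,0,0,0,0.78],[0,0,0,0,0,0,0.78]]'
python3 -c "from h import *;pose()"
```

```text
time: 15.32
position: [0.5122, -0.0359, 0.1797]
tcp_rot: [1.827, 1.978, 0.59]
force: [-6.9, -0.4, 9.3]
width: 0.0196
grasp_force: 4.7
stop frame: tcp [-132.3  -50.4  161.7] tip [-41.9 -49.4  22.4] z [ 0.545  0.006 -0.839] y [0.839 0.002 0.545] F [-6.9  0.1  9.3] w 0.01962011065563236 t 15.3167
time: 15.57
position: [0.5127, -0.0358, 0.1796]
tcp_rot: [1.828, 1.978, 0.59]
force: [-8.1, -0.7, 10.7]
width: 0.0194
grasp_force: 5.2
stop frame: tcp [-131.8  -50.4  161.6] tip [-41.4 -49.4  22.4] z [ 0.544  0.006 -0.839] y [0.839 0.002 0.544] F [-8.1 -0.1 10.7] w 0.019350586641058244 t 15.5667
```

```bash
python3 -m handwheel '[[0,0,0,0,0.8,0.5,0.78],[0,0,0,0,0,0,0.78],[0,0,0,0,0,0,0.78]]'
python3 -c "from h import *;pose()"
python3 -m handwheel '[[0,0,0,0,0.8,0.5,0.78],[0,0,0,0,0,0,0.78],[0,0,0,0,0,0,0.78]]'
python3 -c "from h import *;pose()"
```

```text
time: 15.82
position: [0.5132, -0.0357, 0.1796]
tcp_rot: [1.828, 1.979, 0.589]
force: [-14.6, -1.9, 13.6]
width: 0.0194
grasp_force: 9.1
stop frame: tcp [-131.3  -50.4  161.6] tip [-41.  -49.4  22.3] z [ 0.544  0.006 -0.839] y [0.839 0.002 0.544] F [-14.7  -0.8  13.6] w 0.019394704087181202 t 15.8167
time: 16.07
position: [0.5137, -0.0357, 0.1796]
tcp_rot: [1.828, 1.98, 0.589]
force: [-22.6, -3.5, 19.5]
width: 0.0194
grasp_force: 14.3
stop frame: tcp [-130.8  -50.3  161.6] tip [-40.7 -49.3  22.2] z [ 0.543  0.006 -0.84 ] y [0.84  0.002 0.543] F [-22.8  -1.8  19.5] w 0.01941069379658156 t 16.0667
```

The side is engaged now, but at 30 N the push is too hard. I'll ease back to about 15 N.

```bash
python3 -m handwheel '[[0,0,0,0,-0.7,-0.7,0.78],[0,0,0,0,0,0,0.78],[0,0,0,0,0,0,0.78]]'
python3 -c "from h import *;pose()"
```

```text
time: 16.32
position: [0.5134, -0.0357, 0.1797]
tcp_rot: [1.828, 1.979, 0.589]
force: [-10.8, -0.3, 10.1]
width: 0.0194
grasp_force: 8.9
stop frame: tcp [-131.1  -50.4  161.7] tip [-40.9 -49.3  22.4] z [ 0.544  0.006 -0.839] y [0.839 0.002 0.544] F [-10.8   0.5  10.1] w 0.019411840706248972 t 16.3167
```

```bash
python3 -m handwheel '[[0,0,0,0,0,0,0.78],[0,0,0,0,0,0,0.78],[0,0,0,0,0,0,0.78],[0,0,0,0,0,0,0.78],[0,0,0,0,0,0,0.78],[0,0,0,0,0,0,0.78],[0,0,0,0,0,0,0.78],[0,0,0,0,0,0,0.78]]'
python3 - <<'E'
from h import *
z=grab("wrist");np.savez("w6.npz",**z);cv2.imwrite("pics/w6.png",z["p"][:,:,::-1]);pose()
W=cloud(z);a=np.radians(4.35);B=np.array([[np.cos(a),np.sin(a),0],[-np.sin(a),np.cos(a),0],[0,0,1]]);C=np.array([.6403,-.0242,.018])
Q=(W@B.T-C)*1e3
for u in(255,275,295): print(u,[(v,*Q[v,u].round(0).astype(int).tolist()) for v in range(140,176,3)])
m=np.zeros(Q.shape[:2],bool);m[150:230,200:340]=1;m&=(z["p"].sum(2)<260)&(Q[...,2]>25)&(Q[...,2]<32)
P=Q[m];A=np.c_[P[:,:2],np.ones(len(P))];k=np.linalg.lstsq(A,P[:,2],rcond=None)[0];print(len(P),np.percentile(P,[2,98],0).round(1),"tilt deg",np.degrees(k[:2]).round(2))
E
```

```text
time: 16.98
position: [0.5134, -0.0357, 0.1797]
tcp_rot: [1.828, 1.979, 0.589]
force: [-10.7, -1.6, 11.2]
width: 0.0195
grasp_force: 8.9
stop frame: tcp [-131.1  -50.3  161.7] tip [-40.9 -49.3  22.4] z [ 0.544  0.006 -0.839] y [0.839 0.002 0.544] F [-10.7  -0.9  11. ] w 0.019383225342636184 t 17.0333
255 [(140, -50, 13, 39), (143, -49, 11, 38), (146, -50, 10, 39), (149, -49, 9, 38), (152, -49, 7, 38), (155, -49, 6, 38), (158, -50, 5, 39), (161, -49, 3, 38), (164, -43, 0, 29), (167, -43, -2, 29), (170, -43, -3, 29), (173, -43, -5, 29)]
275 [(140, -38, 12, 39), (143, -38, 11, 38), (146, -38, 9, 39), (149, -38, 8, 39), (152, -38, 7, 39), (155, -38, 5, 38), (158, -38, 4, 38), (161, -37, 2, 37), (164, -30, -2, 29), (167, -30, -3, 28), (170, -30, -5, 28), (173, -30, -7, 28)]
295 [(140, -26, 11, 39), (143, -27, 10, 40), (146, -26, 8, 38), (149, -25, 7, 37), (152, -25, 5, 38), (155, -26, 4, 39), (158, -26, 3, 39), (161, -17, -1, 29), (164, -17, -3, 29), (167, -17, -5, 29), (170, -16, -6, 29), (173, -16, -8, 28)]
5101 [[-49.6 -41.   26.2]
 [ -1.8  -0.3  29.5]] tilt deg [0.47 0.14]
```

View pics/w6.png

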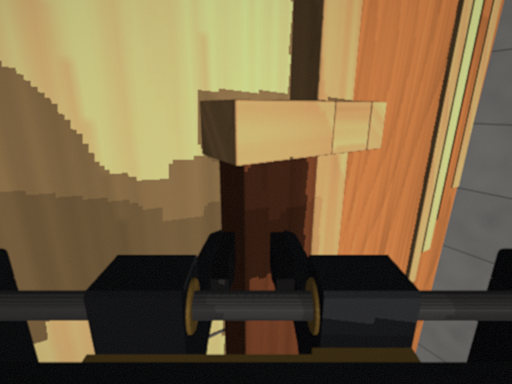

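The picture shows the blank flush with the stop's face (240–310, 160) and the fence, and the hold is steady at about 15 N. I'm handing in.

```bash
python3 -c "from plant import *;print(finish_job())"
```

```text
the job is handed in; nothing more can be done
None
```

I handed the job in with the neck blank flat on the bed, tight to the fence and butted to the stop, held by a steady diagonal push of about 15 N (11 N towards the fence, 11 N down) some 68 mm to the stop's side of the saw slot; the bystanders were never touched on purpose, and I didn't re-measure them or get a verdict back.

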